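Turn a stuck chocolate out of its mould

TASK

Slide the small plate along the worktop, without lifting it and without disturbing the two piping nozzles, until it lies centred under the place where the mould comes down. Then swing the mould over by its bar handle (if it will not move, its locking bolt is home and must be drawn first) and knock it on its stop, lifting it a little way and letting it drop, as often as it takes for the stuck chocolate to fall out onto the plate. Never touch the chocolate, leave everything else where it stands, and leave the mould turned over with the chocolate lying on the plate.

Things in the scene. Friction and masses are not known exactly. Their poses are not given: they have to be found in the camera images.
- stand: Fixed grey metal turn-over stand, in a new place and yaw each time. Origin: on the worktop below the hinge axle. z up, x along the axle, which lies 90 mm above the worktop between two posts 107 mm high (at x = -45 and +45 mm). Dark base plate 10 mm thick, x -115 to +75 mm, y -12 to +68 mm. Nothing of it lies below the mould on its -y side, where the plate goes.
- mould (a joint): Mould angle about the stand's x axis, rad. 0: upright, arm level along the stand's +y, mouth up (start). 1.57: arm straight up. 3.14: turned over, arm level along -y, mouth down, on its stop. It falls to the side it leans to, damped: a fall of 0.3 to 0.6 rad onto the stop is a full knock, higher adds little. If bolted it stops at 0.05 to 0.09 rad; free, the handle lifts at about 2 N.
- mould_handle (a point): Middle of the handle, a dark round bar 10 mm thick, 60 mm long, parallel to the axle and 160 mm from it (90 mm above the worktop at both ends of the swing), on two 7 mm prongs 27 mm either side of its middle; clear gap between bar and mould 34 mm. It can be pinched from above, jaws closing across it, and turns in the jaws along its arc.
- mould_mouth (a point): Centre of the mould's open mouth, 100 mm from the axle, between axle and handle. The mould is a grey metal box 46 x 42 x 30 mm on the swing arm; the mouth lies 12 mm above the axle's height when upright and 12 mm below it when turned over (78 mm above the worktop).
- drop_point (a point): Point on the worktop, fixed to the stand at y = -100 mm in its frame, straight below the mould's mouth when it is turned over. The plate's centre belongs here; placed so, its edge clears the stand's base by 6 mm.
- bolt_track (a point): Middle of the travel of the locking bolt's knob, fixed to the stand, 125 mm above the worktop. The knob is upright, round, 12 mm thick, top 136 mm and foot 106 mm above the worktop. Its axis starts anywhere from 9 mm to the stand's +x side (home) to 9 mm to the -x side (drawn) of this point. It slides at about 2 N, stays where put, and frees the arm once drawn over 10 mm of its 18 mm.
- chocolate: Dark brown chocolate block, 30 x 30 x 22 mm, about 40 g, origin at its centre. It is stuck in the mould: turning the mould over does not free it, each knock of the mould on its stop (the first fall onto the stop counts) moves it out by some 2 to 6 mm, and after 7 to 10 mm, usually 2 to 5 knocks, it falls onto the plate.
- plate: Round cream china plate with a raised rim, 165 mm across, 18 mm high, 0.22 kg, flat floor 110 mm across and 8 mm above the worktop. Origin: centre of its underside. Behind the worktop, from x = 0.695 m on, runs a fixed ledge 100 mm high with tall glassware on it: keep the hand clear of it.
- nozzle_a: Steel piping nozzle standing on its wide end, a cone 23 mm across and 34 mm high, loose and light. Origin: centre of its foot. The two nozzles stand either side of the plate's way and may have changed places.
- nozzle_b: Like nozzle_a, 21 mm across, 29 mm high. Origin: centre of its foot.
- creamer: Bystander: small steel jug, 58 x 82 x 64 mm, origin at the centre of its underside.
- cup: Bystander: cream china coffee cup, 59 x 83 x 52 mm, origin at the centre of its underside.
- pepper: Bystander: white pepper pot, 44 mm across, 90 mm high, origin at the centre of its underside.
- teaspoon: Bystander: steel teaspoon, 130 x 26 x 11 mm, origin at the centre of its underside.
- sand_timer: Bystander: wooden sand timer, 56 mm across, 108 mm high, origin at the centre of its underside.
- jar: Bystander: spice jar with a dark cap, 44 mm across, 105 mm high, origin at the centre of its underside.
Mind the look-alikes: they are no part of the job. Several things look just like the plate: the one meant starts farthest to the robot's left.

How it is judged:
On the way, in this order (a step that is already met when the one before it is completed fails the run):
1. the plate lies under the drop point, its centre within 30 mm of it, with the mould not yet turned over (horizontal distance between plate and drop_point below 0.03 m and value of joint mould below 1.4 rad), for 0.2 s.
2. the mould has been swung over to the plate's side (value of joint mould above 2 rad).
3. the chocolate has come out of the mould (height (world z) of chocolate below 0.05 m), for 0.1 s.
At the end, for the whole second after the job is handed in: The chocolate lies at rest on the plate (its centre within 70 mm of the plate's), the plate is flat on the worktop with its centre within 40 mm of the drop point, and the mould rests turned over (joint above 3.0 rad) (horizontal distance between chocolate and plate below 0.07 m and height (world z) of chocolate between 0.014 and 0.04 m and contact force between chocolate and plate above 0.05 N and linear speed of chocolate below 0.02 m/s and horizontal distance between plate and drop_point below 0.04 m and height (world z) of plate below 0.01 m and value of joint mould above 3 rad); the robot touches nothing.
It fails at once if the robot touches the chocolate (contact force between any of the fingers, the arm and chocolate above 0.3 N).
It fails at once if the plate is lifted more than 20 mm or tipped by more than 15 degrees (height (world z) of plate above 0.02 m or angle between plate's own z axis and vertical above 0.26 rad).
It fails at once if a nozzle is knocked over or moved by more than 15 mm (distance of any of nozzle_a, nozzle_b from where it was at the start of the episode above 0.015 m or angle between any of nozzle_a, nozzle_b's own z axis and vertical above 0.5 rad).
It fails at once if another bystander is moved by more than 25 mm (distance of any of creamer, cup, pepper, teaspoon, sand_timer, jar from where it was at the start of the episode above 0.025 m).
It also fails if it takes over 72 s, if anything falls off the work surface, if the arm or the gripper's body presses on something with over 40 N, if the wrist force passes 120 N, or if a joint passes its speed limit or range.

ROBOT

A 6-joint arm with a two-finger parallel gripper is mounted at the origin on a cart in front of the work surface, level with it; the furniture and walls round the work are solid. World frame = base frame: x ahead of the robot, y to its left, z up, the work surface at z = 0. Lengths are in m, angles in rad, forces in N, time in s.
With the tool pointing down it reaches from about 0.325 to 0.85 m from the base axis. Payload 4.4 kg.
Tool frame: the origin (TCP) lies on the centre line of the jaws, within the pads' length; the fingertips stand 11 mm ahead of it and the grasp point (between the pads) lies 8 mm behind it; z points along the fingers, y is the line along which they close (so a half turn about z gives the same grasp; the last joint's range is limited). The gripper opens to 94 mm and grips with 3 to 60 N. Pads are 16 mm wide; open, the fingers measure 119 mm over their backs; the gripper's body (75 mm by 177 mm) begins 78 mm behind the grasp point.
Start: joints at [-1.308, 0.207, 1.542, -0, 1.393, -0.15], TCP at [0.231, -0.526, 0.216] pointing down, gripper open.
Joint ranges: [-2.73, 2.73], [-0.86, 2.22], [0.23, 2.46], [-1.11, 4.25], [0.08, 2.63], [-2.82, 2.82]. Speed limits (rad/s): [2.79, 2.79, 3.14, 3.14, 3.14, 3.14].

INTERFACE

Orientations are given as a rotation vector (axis times angle).
In Python, from plant import bot gives the robot as it stands.
- The arm moves only by the shell command python3 -m pendant 'ROWS'. ROWS is JSON, a list of rows, each an object with "linear": the shift along the world's x, y, z scaled (see below), a list of three; "dr": the turn, a rotation vector about the world's x, y, z scaled (see below), a list of three; "gripper": the opening, from 0 (shut) to 1 (fully open). A call has 1 to 5 rows; each row is the pose to reach, as a shift and turn from the pose commanded when the call began; what a row does not reach only later rows make up. The controller multiplies each number of a shift by 0.3 m and each number of a turn by 30 degrees. A row lasts 1/10 s, in which the tool goes at most 50 mm and 8.59 degrees, less where a joint would pass 70% of its speed; a pose out of reach is approached as far as the arm can. A call with a number of a shift or a turn outside -1 to 1 is refused whole. A call with a gripper value outside its range is refused whole. The fingers move at their own pace and stop on an object; the grip force is fixed at half the most. Time passes only in rows, so rows that repeat a pose let the fingers close. It gives the time, the measured TCP pose, the force, the opening and the grip force at its end, in the units of the state.
- bot.get_state(): the state, without advancing time (a new reading comes with each control period).
- bot.camera(name): name is "scene" or "side" or "wrist"; returns the picture (480x640x3 uint8, red, green, blue); there is no depth.
- bot.calibration(name): a dict with "fov_y" (degrees; the focal length in pixels is half the picture's height over the tangent of half this angle, whatever the lens; pixels are square), "cx", "cy" (the principal point, pixels), "R" (3x3) and "t" (3): a world point X has camera coordinates R X + t. Camera axes: x right, y down, z forward; pixel columns grow to the right and rows downward; lengths in m; the calibration is good to about 2 mm. A picture is of the moment at which its call begins: read the wrist's pose just before it. calibration takes no time and is no camera call; for the wrist camera it gives the pose at the moment of the call.
- bot.sign_off(): hands the job in; it is judged then, once.
The state is a dict: "clock": time; "qpos": joint angles; "dq": joint speeds; "effort": joint torques, N m; "position": TCP position; "ee_rot": TCP orientation; "contact_force": force on the tool from outside, world axes, zero at the start; "torque": the same for the moment, N m; "width": finger opening in m; "grip_force": force on a finger pad.
Only numpy, scipy, OpenCV 4.12 (cv2) and the standard library are available. Lean on these libraries where they do the work, as an engineer would, in place of code of your own. Each camera call takes 0.05 s, during which the arm holds its last target. There are 200 camera calls.

## Working session

There is one attempt and no reset: what is moved stays moved. The work goes in short steps, Python scripts to look and compute and a shell command to move; the robot and the scene stay as the last step left them, time stands still between calls to the robot, and variables do not carry over. Pictures are saved under pics/ and viewed, at most 15 in all, crops included, and the job is handed in when it is done.

```bash
ls; mkdir -p pics
python3 - <<'E'
from plant import bot
import cv2
for n in ("scene","side"):
    c=bot.calibration(n); print(n,c)
    cv2.imwrite(f"pics/{n}0.png",bot.camera(n)[:,:,::-1])
s=bot.get_state();print(s["clock"],s["position"],s["ee_rot"],s["width"])
E
```

```text
pics
scene {'fov_y': 43.38881865219876, 'cx': 309.096714305292, 'cy': 240.91667240525777, 'R': array([[ 0.91225691, -0.40937035, -0.01425649],
       [-0.17586913, -0.36000578, -0.91622371],
       [ 0.3699424 ,  0.83833869, -0.40041336]]), 't': array([-0.49973132,  0.12732069,  2.38003429])}
side {'fov_y': 49.00720303172571, 'cx': 321.1224521280253, 'cy': 243.7343167809773, 'R': array([[-0.94946729, -0.31336182, -0.01778322],
       [-0.16839667,  0.55640709, -0.81366683],
       [ 0.26486683, -0.7695554 , -0.58105942]]), 't': array([0.44797654, 0.26387207, 1.45251009])}
0.1 [ 0.23101233 -0.52581492  0.21543376] [-3.07264393e+00 -6.44958025e-01  1.97333794e-04] 0.09382135157810843
```

View pics/scene0.png

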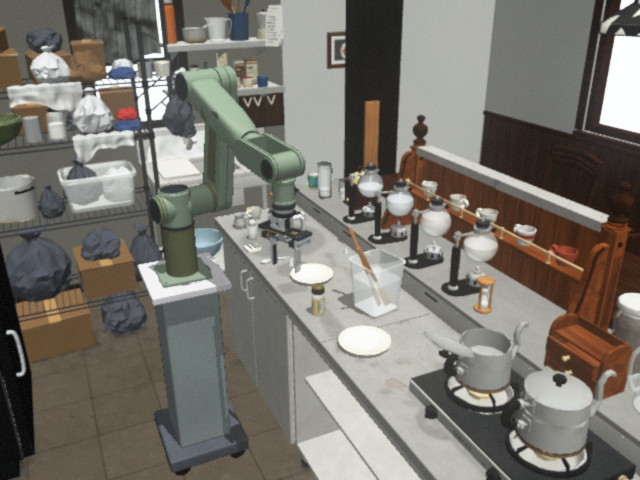

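View pics/side0.png

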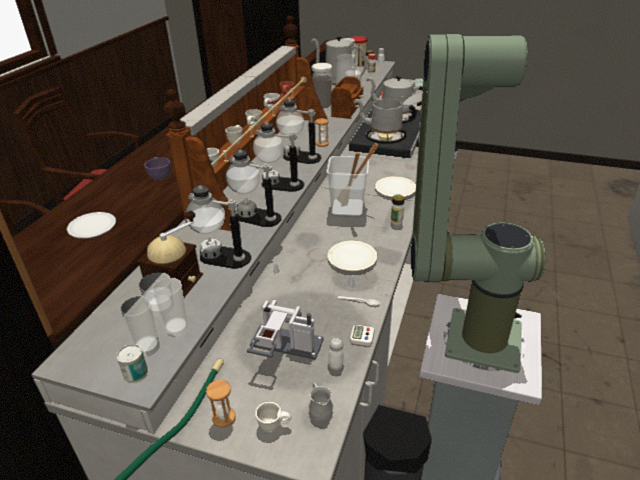

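The scene view shows the worktop and arm. In the side view the stand is at about (285,335), the near plate at (352,257), a second plate at (395,187), and the nozzles near (277,267) and (350,283). I'll zoom in on the stand and cast rays.

```bash
cat > h.py <<'E'
import numpy as np, cv2
from plant import bot
def ray(c,u,v):
    f=240/np.tan(np.radians(c["fov_y"]/2)); R=np.array(c["R"]);t=np.array(c["t"])
    return -R.T@t, R.T@np.array([(u-c["cx"])/f,(v-c["cy"])/f,1])
def onz(c,u,v,z):
    o,d=ray(c,u,v); return o+d*(z-o[2])/d[2]
def proj(c,X):
    f=240/np.tan(np.radians(c["fov_y"]/2)); p=np.array(c["R"])@X+c["t"]; return f*p[0]/p[2]+c["cx"],f*p[1]/p[2]+c["cy"]
def crop(src,dst,u0,v0,w,h,k):
    im=cv2.imread(src)[v0:v0+h,u0:u0+w]; cv2.imwrite(dst,cv2.resize(im,None,fx=k,fy=k,interpolation=cv2.INTER_CUBIC))
E
python3 - <<'E'
from h import *
c=bot.calibration("side")
for n,u,v,z in [("plate",352,256,.018),("plate2",395,187,.018),("far",92,225,0),("nozA foot",277,272,0),("nozB",350,287,0),("pepper foot",336,370,0),("creamer",320,418,0),("cup",266,426,0),("timer",222,420,0),("spoon",358,300,0),("scale",362,335,0),("stand",285,345,.01),("hose",218,366,.0)]: print(n,onz(c,u,v,z).round(3))
crop("pics/side0.png","pics/c1.png",200,220,200,150,4)
E
```

```text
plate [ 0.443 -0.241  0.018]
plate2 [ 0.402 -0.736  0.018]
far [ 1.425 -0.168  0.   ]
nozA foot [ 0.659 -0.11   0.   ]
nozB [ 0.412 -0.107  0.   ]
pepper foot [0.357 0.226 0.   ]
creamer [0.35  0.378 0.   ]
cup [0.464 0.437 0.   ]
timer [0.571 0.453 0.   ]
spoon [ 0.373 -0.055  0.   ]
scale [0.324 0.083 0.   ]
stand [0.512 0.191 0.01 ]
hose [0.658 0.306 0.   ]
```

View pics/c1.png

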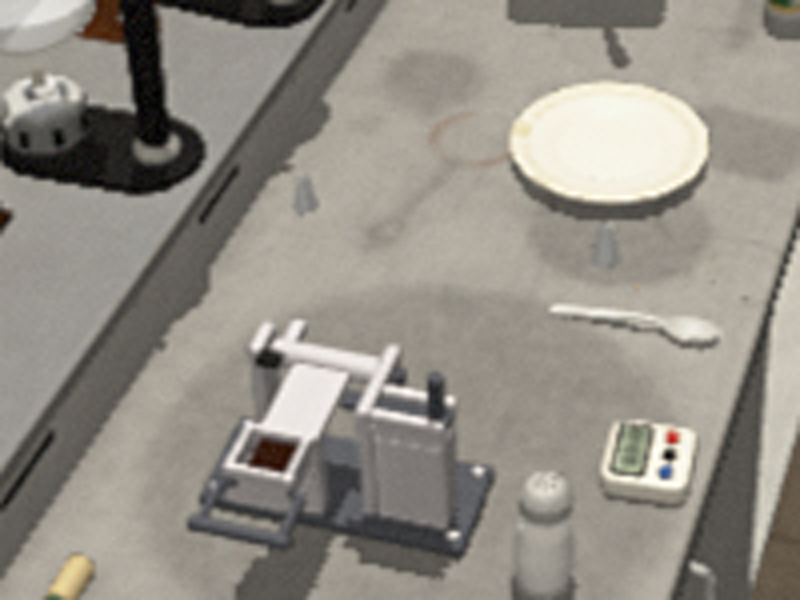

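The stand's +y faces the camera (about world +y), with the bolt knob on its -x side near pixel (309,315). The nozzles and plate are clear. Next I'll compute the stand features.

Run:
```python
from h import *
from scipy.spatial.transform import Rotation as Ro
c=bot.calibration("side")
P={}
for n,u,v,z in [("hL",195,522,.09),("hR",290,538,.09),("mouth",268,455,.102),("knobtop",436,378,.136),("base FR",465,552,.01),("base BR",493,470,.01),("axL",275,348,.09),("axR",400,376,.09),("noA",305,208,0),("noB",604,262,0)]:
    P[n]=onz(c,200+u/4,220+v/4,z); print(n,P[n].round(3))
im=cv2.imread("pics/side0.png").astype(int)
m=((im.min(2)>150)&(im[:,:,2]-im[:,:,0]>15)).astype(np.uint8)
n,l,st,ce=cv2.connectedComponentsWithStats(m)
for i in range(1,n):
    if st[i,4]>300: print(st[i],ce[i],onz(c,*ce[i],.018).round(3))
w=bot.calibration("wrist");s=bot.get_state();R=Ro.from_rotvec(s["ee_rot"]).as_matrix()
print(R.round(3)); print("cam in tool",(R.T@(-w["R"].T@w["t"]-s["position"])).round(3),(w["R"]@R).round(2),w["fov_y"])
```

```text
hL [0.559 0.305 0.09 ]
hR [0.498 0.3   0.09 ]
mouth [0.533 0.249 0.102]
knobtop [0.441 0.184 0.136]
base FR [0.416 0.21  0.01 ]
base BR [0.421 0.134 0.01 ]
axL [0.574 0.143 0.09 ]
axR [0.483 0.143 0.09 ]
noA [ 0.661 -0.109  0.   ]
noB [ 0.411 -0.115  0.   ]
[ 181   46  112   80 1265] [232.94466403  87.28379447] [ 1.563 -1.64   0.018]
[  157   159   259   321 20376] [304.41622497 343.00039262] [0.461 0.176 0.018]
[389 264  24  93 803] [400.05977584 300.62889166] [ 0.248 -0.07   0.018]
[[ 0.916  0.402 -0.001]
 [ 0.402 -0.916  0.002]
 [ 0.    -0.002 -1.   ]]
cam in tool [ 0.082 -0.001 -0.169] [[ 0.    1.   -0.  ]
 [-0.96  0.   -0.28]
 [-0.28  0.    0.96]] 61.874687842107235
```

```bash
python3 -m pendant '[{"linear":[0.23,0.83,0],"dr":[0,0,-0.79],"gripper":1},{"linear":[0.23,0.83,0],"dr":[0,0,-0.79],"gripper":1},{"linear":[0.23,0.83,0],"dr":[0,0,-0.79],"gripper":1},{"linear":[0.23,0.83,0],"dr":[0,0,-0.79],"gripper":1},{"linear":[0.23,0.83,0],"dr":[0,0,-0.79],"gripper":1}]'
python3 - <<'E'
from h import *
s=bot.get_state();print(s["position"],s["ee_rot"],s["qpos"])
E
```

```text
clock: 0.6
position: [0.2978, -0.2834, 0.2159]
ee_rot: [-3.141, 0.001, 0.0]
contact_force: [0.5, 0.1, 0.5]
width: 0.0945
grip_force: 0.0
[ 0.29783333 -0.28336981  0.21589464] [-3.14070064e+00  1.41187913e-03  2.81850329e-04] [-9.72058826e-01 -1.57066322e-01  1.91492284e+00  3.60910473e-04
  1.38457372e+00  5.99569616e-01]
```

```bash
python3 -m pendant '[{"linear":[0,0.15,0],"dr":[0,0,0],"gripper":1},{"linear":[0,0.15,0],"dr":[0,0,0],"gripper":1}]'
cat >> h.py <<'E'
def plates(name,im,c,z=.018):
    h=cv2.cvtColor(im,cv2.COLOR_RGB2HSV); i=im.astype(int)
    m=((im.min(2)>140)&(i[:,:,0]-i[:,:,2]>12)).astype(np.uint8)
    out=[]
    for k in cv2.findContours(m,cv2.RETR_EXTERNAL,cv2.CHAIN_APPROX_NONE)[0]:
        if cv2.contourArea(k)<1500: continue
        p=np.array([onz(c,u,v,z)[:2] for u,v in k[:,0]])
        A=np.c_[2*p,np.ones(len(p))]; x=np.linalg.lstsq(A,(p**2).sum(1),rcond=None)[0]
        r=np.sqrt(x[2]+x[0]**2+x[1]**2); print("circ",x[:2].round(4),"r",r.round(4),"rms",np.std(np.hypot(*(p-x[:2]).T)).round(4),"bbox",cv2.boundingRect(k))
E
python3 - <<'E'
from h import *
c=bot.calibration("wrist");im=bot.camera("wrist");cv2.imwrite("pics/w1.png",im[:,:,::-1]);plates("w",im,c)
c=bot.calibration("side");plates("s",bot.camera("side"),c)
E
```

```text
clock: 0.8
position: [0.2974, -0.2356, 0.2153]
ee_rot: [-3.138, -0.008, 0.002]
contact_force: [-0.6, -0.4, 0.2]
width: 0.094
grip_force: 0.0
circ [1.0579 0.2841] r 0.1519 rms 0.0453 bbox (33, 267, 110, 114)
circ [ 0.4609 -0.187 ] r 0.5664 rms 0.2179 bbox (154, 135, 289, 345)
```

View pics/w1.png

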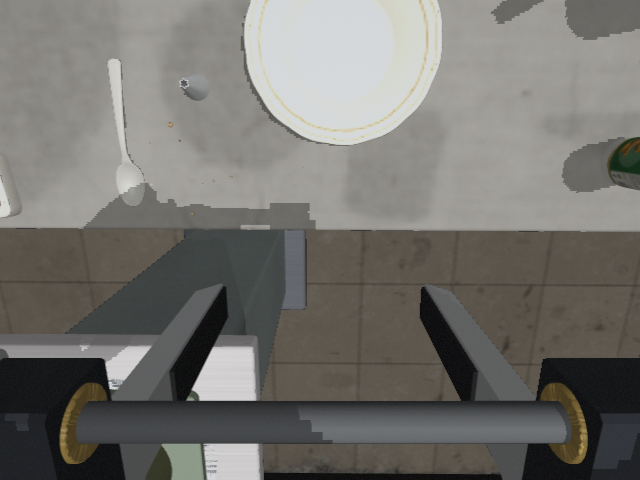

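The wrist view shows the plate's rim over u 245–443 with its lower edge at v 145, nozzle_b's foot at about (200,91), and the worktop edge at v 230.

Run:
```python
from h import *
c=bot.calibration("wrist")
for n,u,v,z in [("L",245,43,.018),("R",442,43,.018),("bot",344,145,.018),("noz",200,91,0),("edge",340,230,0),("spoon",140,190,0)]: print(n,onz(c,u,v,z).round(4))
for p in [(.36,-.18),(.36,-.30)]: print(proj(c,np.array([*p,.0])))
```

```text
L [ 0.447  -0.1742  0.018 ]
R [ 0.4475 -0.3387  0.018 ]
bot [ 0.3645 -0.2583  0.018 ]
noz [ 0.4107 -0.1285  0.    ]
edge [ 0.2817 -0.2567  0.    ]
spoon [ 0.321  -0.0632  0.    ]
(np.float64(259.47099461773394), np.float64(148.85860877473007))
(np.float64(387.35068232102975), np.float64(149.24173204045414))
```

```bash
cat >> h.py <<'E'
def fit(name,u0,v0,z=.018,lo=20,flo=None):
    c=bot.calibration(name); im=bot.camera(name)
    g=cv2.GaussianBlur(im,(3,3),0).copy(); m=np.zeros((482,642),np.uint8)
    cv2.floodFill(g,m,(u0,v0),0,(lo,)*3,(lo,)*3,cv2.FLOODFILL_FIXED_RANGE|cv2.FLOODFILL_MASK_ONLY)
    m=m[1:-1,1:-1]; k=max(cv2.findContours(m,cv2.RETR_EXTERNAL,cv2.CHAIN_APPROX_NONE)[0],key=cv2.contourArea)
    k=cv2.convexHull(k); q=k[:,0]; q=q[(q[:,1]>2)&(q[:,0]>2)&(q[:,0]<637)]
    p=np.array([onz(c,u,v,z)[:2] for u,v in q])
    A=np.c_[2*p,np.ones(len(p))]; x=np.linalg.lstsq(A,(p**2).sum(1),rcond=None)[0]
    r=np.sqrt(x[2]+x[0]**2+x[1]**2); print(name,"circ",x[:2].round(4),"r",r.round(4),"rms",np.std(np.hypot(*(p-x[:2]).T)).round(4),"bbox",cv2.boundingRect(k))
    return im
E
python3 - <<'E'
from h import *
im=bot.camera("side"); print(im[256,352],im[248,335],im[270,352],im[256,372], im[256,382])
print(im[230:290:3,352].tolist())
c=bot.calibration("side");print(bot.get_state()["position"])
for v in (60,): print(proj(c,np.array([.447,-.2565,.018])),proj(c,np.array([.4107,-.1285,0])))
for lo in (40,60,80): fit("side",352,256,lo=lo); fit("wrist",344,43,lo=lo)
E
```

```text
[248 246 234] [244 238 217] [186 178 154] [245 238 220] [152 146 136]
[[101, 98, 93], [107, 102, 95], [171, 167, 155], [171, 166, 153], [247, 241, 218], [248, 248, 237], [248, 248, 238], [248, 244, 232], [247, 244, 231], [247, 245, 233], [248, 247, 236], [248, 246, 234], [247, 243, 230], [254, 248, 227], [84, 80, 76], [154, 153, 143], [137, 134, 130], [139, 138, 135], [142, 141, 135], [150, 144, 135]]
[ 0.29809001 -0.24101046  0.21658301]
(np.float64(352.16144313006544), np.float64(253.0902784579066)) (np.float64(352.298545589941), np.float64(282.81277314395857))
side circ [ 0.4458 -0.2495] r 0.0805 rms 0.0006 bbox (328, 241, 49, 29)
wrist circ [ 0.4465 -0.2502] r 0.0821 rms 0.0003 bbox (236, 0, 196, 146)
side circ [ 0.4466 -0.2511] r 0.0832 rms 0.0007 bbox (327, 240, 50, 30)
wrist circ [ 0.4466 -0.2505] r 0.0827 rms 0.0003 bbox (235, 0, 198, 146)
side circ [ 0.4453 -0.5309] r 0.3256 rms 0.0661 bbox (287, 160, 134, 111)
wrist circ [ 0.3238 -0.2624] r 0.2546 rms 0.0 bbox (0, 0, 640, 230)
```

```bash
python3 -m pendant '[{"linear":[0.16,-0.033,-0.1],"dr":[0,0,0],"gripper":1},{"linear":[0.16,-0.033,-0.25],"dr":[0,0,0],"gripper":1},{"linear":[0.16,-0.033,-0.4],"dr":[0,0,0],"gripper":1},{"linear":[0.16,-0.033,-0.55],"dr":[0,0,0],"gripper":1},{"linear":[0.16,-0.033,-0.665],"dr":[0,0,0],"gripper":1}]'; python3 -m pendant '[{"linear":[0,0,0],"dr":[0,0,0],"gripper":1},{"linear":[0,0,0],"dr":[0,0,0],"gripper":1}]'
```

```text
clock: 1.75
position: [0.3449, -0.2499, 0.0143]
ee_rot: [-3.14, 0.001, 0.003]
contact_force: [-0.5, -0.2, -1.0]
width: 0.0942
grip_force: 0.0
clock: 1.95
position: [0.3455, -0.2506, 0.0161]
ee_rot: [-3.14, 0.001, 0.002]
contact_force: [0.3, 0.1, -0.2]
width: 0.0942
grip_force: 0.0
```

```bash
python3 -m pendant '[{"linear":[0.04,0,0],"dr":[0,0,0],"gripper":1},{"linear":[0.07,0,0],"dr":[0,0,0],"gripper":1},{"linear":[0.11,0,0],"dr":[0,0,0],"gripper":1},{"linear":[0.15,0,0],"dr":[0,0,0],"gripper":1},{"linear":[0.19,0,0],"dr":[0,0,0],"gripper":1}]'; python3 -m pendant '[{"linear":[0.04,0,0],"dr":[0,0,0],"gripper":1},{"linear":[0.08,0,0],"dr":[0,0,0],"gripper":1},{"linear":[0.12,0,0],"dr":[0,0,0],"gripper":1},{"linear":[0.16,0,0],"dr":[0,0,0],"gripper":1},{"linear":[0.2,0,0],"dr":[0,0,0],"gripper":1}]'
python3 -m pendant '[{"linear":[-0.02,0,0],"dr":[0,0,0],"gripper":1},{"linear":[-0.05,0,0],"dr":[0,0,0],"gripper":1},{"linear":[-0.05,0,0.1],"dr":[0,0,0],"gripper":1},{"linear":[-0.05,0,0.25],"dr":[0,0,0],"gripper":1},{"linear":[-0.05,0,0.35],"dr":[0,0,0],"gripper":1}]'
python3 - <<'E'
from h import *
im=fit("side",332,250,lo=60); print(bot.get_state()["qpos"])
E
```

```text
clock: 2.45
position: [0.4042, -0.2505, 0.0173]
ee_rot: [3.141, 0.001, 0.0]
contact_force: [-2.2, -0.0, 1.0]
width: 0.0938
grip_force: 0.9
clock: 2.95
position: [0.4639, -0.2504, 0.0169]
ee_rot: [-3.141, -0.0, 0.0]
contact_force: [-1.8, -0.0, 1.8]
width: 0.0939
grip_force: 1.1
clock: 3.45
position: [0.4473, -0.2508, 0.1239]
ee_rot: [3.141, -0.001, 0.002]
contact_force: [0.2, -0.2, 0.4]
width: 0.0943
grip_force: 0.0
side circ [ 0.5397 -0.2518] r 0.0833 rms 0.0012 bbox (301, 235, 50, 30)
[-6.79704522e-01  1.67713880e-01  1.78026348e+00  2.03185450e-04
  1.18282051e+00  8.91554618e-01]
```

```bash
python3 -m pendant '[{"linear":[0.1,0,0.1],"dr":[0,0,1],"gripper":1},{"linear":[0.2,0,0.1],"dr":[0,0,1],"gripper":1},{"linear":[0.31,0,0.1],"dr":[0,0,1],"gripper":1},{"linear":[0.31,0,0.1],"dr":[0,0,1],"gripper":1}]'; python3 -m pendant '[{"linear":[0,0,0],"dr":[0,0,1],"gripper":1},{"linear":[0,0,0],"dr":[0,0,1],"gripper":1},{"linear":[0,0,0],"dr":[0,0,1],"gripper":1},{"linear":[0,0,0],"dr":[0,0,1],"gripper":1}]'
python3 -m pendant '[{"linear":[0,-0.1,0],"dr":[0,0,1],"gripper":1},{"linear":[0,-0.2,0],"dr":[0,0,1],"gripper":1},{"linear":[0,-0.325,0],"dr":[0,0,1],"gripper":1},{"linear":[0,-0.325,-0.1],"dr":[0,0,1],"gripper":1},{"linear":[0,-0.325,-0.1],"dr":[0,0,1],"gripper":1}]'
python3 - <<'E'
from h import *
c=bot.calibration("wrist");im=bot.camera("wrist");cv2.imwrite("pics/w2.png",im[:,:,::-1])
print(bot.get_state()["position"],[ [round(x) for x in proj(c,np.array(p))] for p in [(.66,-.11,0),(.411,-.12,0),(.54,-.2518,.018),(.54,-.35,0),(.45,-.45,0)]])
E
```

```text
clock: 3.9
position: [0.5431, -0.2507, 0.1519]
ee_rot: [3.031, 0.821, 0.003]
contact_force: [-0.8, -0.2, 0.2]
width: 0.094
grip_force: 0.0
clock: 4.3
position: [0.5396, -0.2503, 0.1511]
ee_rot: [-2.717, -1.575, 0.001]
contact_force: [-0.7, 0.3, -0.1]
width: 0.0939
grip_force: 0.0
clock: 4.8
position: [0.5369, -0.3468, 0.1172]
ee_rot: [-2.218, -2.212, 0.001]
contact_force: [-0.7, 0.1, -0.5]
width: 0.0943
grip_force: 0.0
[ 0.53792297 -0.3465667   0.11880849] [[536, -150], [110, -127], [328, 107], [328, 247], [218, 364]]
```

View pics/w2.png

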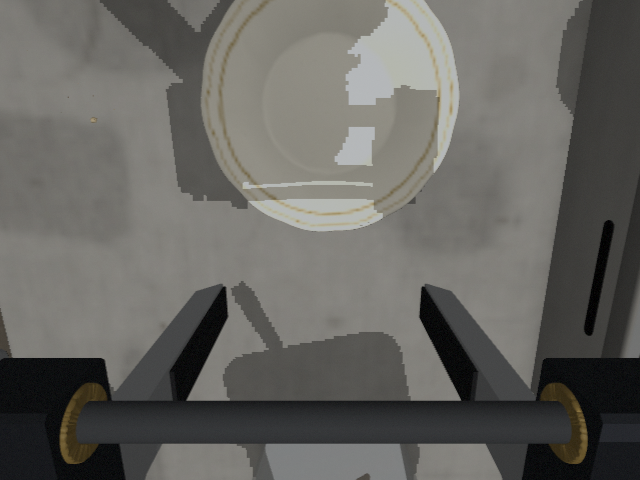

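The plate rim spans u 202–459, so it sits where predicted. I'll lower behind it and push +y.

```bash
python3 -m pendant '[{"linear":[0.005,0,-0.15],"dr":[0,0,0],"gripper":1},{"linear":[0.005,0,-0.28],"dr":[0,0,0],"gripper":1},{"linear":[0.005,0,-0.345],"dr":[0,0,0],"gripper":1},{"linear":[0.005,0,-0.345],"dr":[0,0,0],"gripper":1}]'
python3 -m pendant '[{"linear":[0,0.04,0],"dr":[0,0,0],"gripper":1},{"linear":[0,0.08,0],"dr":[0,0,0],"gripper":1},{"linear":[0,0.12,0],"dr":[0,0,0],"gripper":1},{"linear":[0,0.16,0],"dr":[0,0,0],"gripper":1},{"linear":[0,0.2,0],"dr":[0,0,0],"gripper":1}]'
python3 - <<'E'
from h import *
c=bot.calibration("side");im=fit("side",336,250,lo=60)
print(bot.get_state()["position"])
E
```

```text
clock: 5.25
position: [0.5397, -0.3449, 0.0152]
ee_rot: [-2.216, -2.215, 0.001]
contact_force: [-0.4, -0.1, 0.2]
width: 0.094
grip_force: 0.0
clock: 5.75
position: [0.5435, -0.2875, 0.02]
ee_rot: [2.219, 2.22, 0.0]
contact_force: [0.3, -2.2, 1.7]
width: 0.0941
grip_force: 1.1
side circ [ 0.744  -0.1792] r 0.7195 rms 0.1636 bbox (137, 154, 272, 326)
[ 0.54292446 -0.28500122  0.01927302]
```

```bash
python3 -m pendant '[{"linear":[-0.01,0.04,-0.01],"dr":[0,0,0],"gripper":1},{"linear":[-0.01,0.08,-0.01],"dr":[0,0,0],"gripper":1},{"linear":[-0.01,0.12,-0.01],"dr":[0,0,0],"gripper":1},{"linear":[-0.01,0.16,-0.01],"dr":[0,0,0],"gripper":1},{"linear":[-0.01,0.2,-0.01],"dr":[0,0,0],"gripper":1}]'
python3 - <<'E'
from h import *
c=bot.calibration("wrist");im=bot.camera("wrist");cv2.imwrite("pics/w3.png",im[:,:,::-1])
s=bot.get_state()["position"];print(s,[ [round(x) for x in proj(c,np.array(p))] for p in [(.66,-.11,0),(.411,-.12,0),(s[0],s[1]+.076,.018)]])
E
```

```text
clock: 6.3
position: [0.5392, -0.2268, 0.0153]
ee_rot: [-2.221, -2.221, 0.0]
contact_force: [0.5, -0.8, 1.0]
width: 0.0939
grip_force: 1.0
[ 0.5388373  -0.22452201  0.01490192] [[612, 41], [21, 66], [322, 137]]
```

View pics/w3.png

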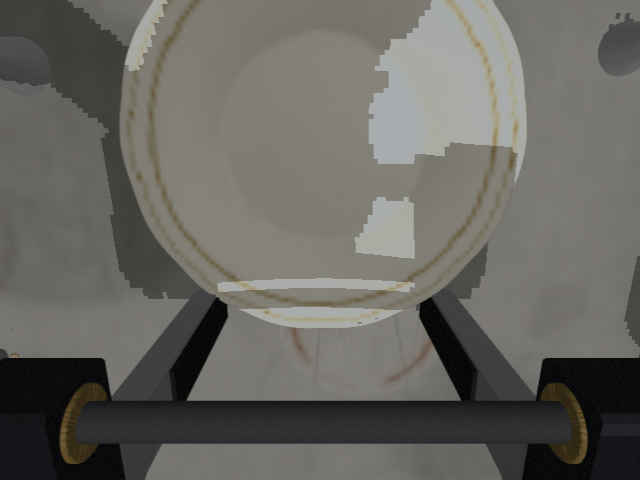

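The plate (u 120–527) is centred in the fork, with both nozzles about 70 px (28 mm) clear of it. I'll keep pushing.

```bash
python3 -m pendant '[{"linear":[0,0.05,0],"dr":[0,0,0],"gripper":1},{"linear":[0,0.1,0],"dr":[0,0,0],"gripper":1},{"linear":[0,0.15,0],"dr":[0,0,0],"gripper":1},{"linear":[0,0.2,0],"dr":[0,0,0],"gripper":1},{"linear":[0,0.25,0],"dr":[0,0,0],"gripper":1}]'
python3 -m pendant '[{"linear":[0,0.05,0],"dr":[0,0,0],"gripper":1},{"linear":[0,0.1,0],"dr":[0,0,0],"gripper":1},{"linear":[0,0.15,0],"dr":[0,0,0],"gripper":1},{"linear":[0,0.2,0],"dr":[0,0,0],"gripper":1},{"linear":[0,0.22,0],"dr":[0,0,0],"gripper":1}]'
python3 - <<'E'
from h import *
for n in ("side","wrist"):
    c=bot.calibration(n);im=bot.camera(n);cv2.imwrite(f"pics/{n}4.png",im[:,:,::-1])
a=cv2.imread("pics/wrist4.png");b=cv2.imread("pics/side4.png")[225:375,200:400]
cv2.imwrite("pics/m4.png",np.hstack([cv2.resize(a,(400,300)),cv2.resize(b,(400,300))]))
crop("pics/side4.png","pics/s4.png",200,220,200,150,4)
s=bot.get_state()["position"];print(s)
import json;w=bot.calibration("wrist");np.savez("w4.npz",**w)
E
```

```text
clock: 6.85
position: [0.5392, -0.1514, 0.0153]
ee_rot: [-2.221, -2.222, 0.0]
contact_force: [0.8, -1.1, 0.4]
width: 0.0942
grip_force: 0.5
clock: 7.35
position: [0.5393, -0.0852, 0.0154]
ee_rot: [-2.219, -2.223, 0.0]
contact_force: [0.4, -1.0, 0.1]
width: 0.0941
grip_force: 0.5
[ 0.53938621 -0.08576529  0.01544318]
```

View pics/wrist4.png

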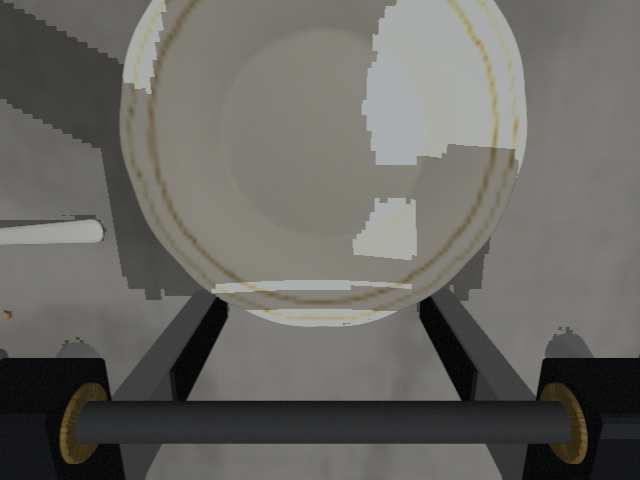

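View pics/s4.png

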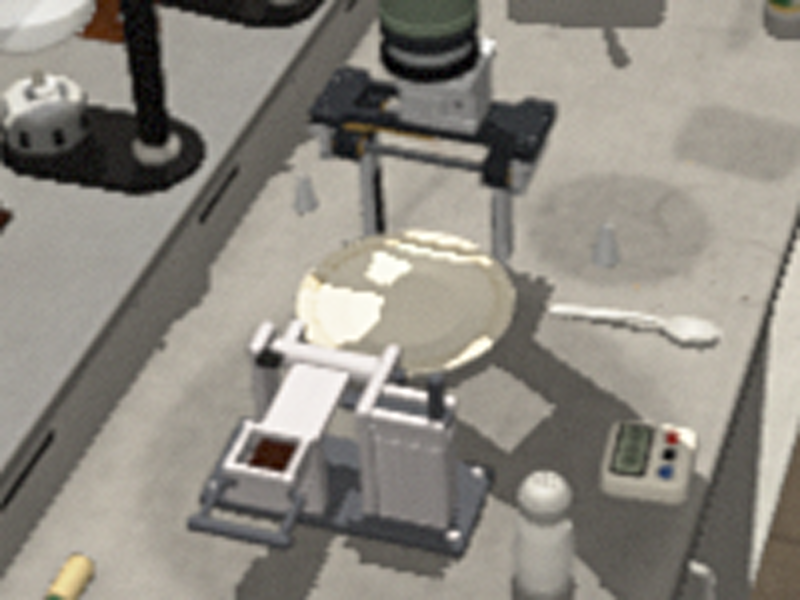

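Plate centred in the fork, nozzles and spoon unmoved. Pushing the last 53 mm, then backing off, rising, and looking from above.

```bash
python3 -m pendant '[{"linear":[0.005,0.05,0],"dr":[0,0,0],"gripper":1},{"linear":[0.01,0.09,0],"dr":[0,0,0],"gripper":1},{"linear":[0.01,0.13,0],"dr":[0,0,0],"gripper":1},{"linear":[0.01,0.16,0],"dr":[0,0,0],"gripper":1},{"linear":[0.01,0.175,0],"dr":[0,0,0],"gripper":1}]'
python3 -m pendant '[{"linear":[0,-0.03,0],"dr":[0,0,0],"gripper":1},{"linear":[0,-0.08,0],"dr":[0,0,0],"gripper":1},{"linear":[0,-0.08,0.15],"dr":[0,0,0],"gripper":1},{"linear":[0,-0.08,0.3],"dr":[0,0,0],"gripper":1},{"linear":[0,-0.08,0.45],"dr":[0,0,0],"gripper":1}]'
python3 -m pendant '[{"linear":[0,0.15,0.1],"dr":[0,0,0],"gripper":1},{"linear":[0,0.3,0.25],"dr":[0,0,0],"gripper":1},{"linear":[0,0.3,0.35],"dr":[0,0,0],"gripper":1},{"linear":[0,0.3,0.35],"dr":[0,0,0],"gripper":1},{"linear":[0,0.3,0.35],"dr":[0,0,0],"gripper":1}]'
python3 - <<'E'
from h import *
c=bot.calibration("wrist");im=bot.camera("wrist");cv2.imwrite("pics/w5.png",im[:,:,::-1]);np.savez("w5.npz",**c)
print(bot.get_state()["position"])
E
```

```text
clock: 7.95
position: [0.5424, -0.0334, 0.0155]
ee_rot: [-2.22, -2.223, 0.0]
contact_force: [0.9, -0.7, -0.3]
width: 0.0936
grip_force: 0.6
clock: 8.45
position: [0.5419, -0.0602, 0.1515]
ee_rot: [-2.223, -2.219, 0.001]
contact_force: [1.1, -0.2, 0.3]
width: 0.0941
grip_force: 0.0
clock: 8.95
position: [0.5433, 0.0304, 0.2568]
ee_rot: [2.22, 2.219, 0.003]
contact_force: [-1.0, -0.4, -0.9]
width: 0.0939
grip_force: 0.0
[0.54221168 0.03030265 0.2549064 ]
```

View pics/w5.png

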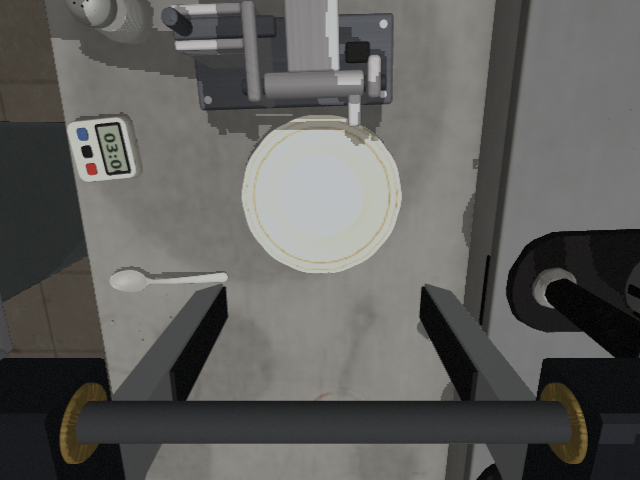

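Plate at about (321,194). The base's -y edge runs (203,108)–(391,104) and the knob top is near (172,17). Computing positions.

Run:
```python
from h import *
c=dict(np.load("w5.npz"))
A=onz(c,202,108,.01);B=onz(c,392,104,.01);P=onz(c,321.5,194,.018);print("A",A,"B",B,"plate",P, "len",np.linalg.norm(B-A))
d=(B-A)/np.linalg.norm(B-A);yaw=np.arctan2(d[1],d[0]);y=np.array([-d[1],d[0],0])
O=A+.115*d+.012*y;O2=B-.075*d+.012*y;print("yaw",np.degrees(yaw),O,O2,"drop",((O+O2)/2-.1*y),"handle",((O+O2)/2+.16*y))
Om=(O+O2)/2; Om[2]=0
for n,u,v,z in [("knobtop",172,17,.136),("barend",272,27,.106)]:
    X=onz(c,u,v,z); print(n,X,"stand",(X-Om)@d,(X-Om)@y)
cs=bot.calibration("side")
for n,u,v,z in [("knobtop",200+436/4,220+377/4,.136),("knobfoot",200+435/4,220+417/4,.106),("hL",200+195/4,220+522/4,.09),("hR",200+290/4,220+538/4,.09)]:
    X=onz(cs,u,v,z); print(n,X,"stand",(X-Om)@d,(X-Om)@y)
```

```text
A [0.42522052 0.12994796 0.01      ] B [0.61204391 0.1337751  0.01      ] plate [0.54270066 0.04615956 0.018     ] len 0.18686258296011474
yaw 1.1735594045649755 [0.53995063 0.14430076 0.01      ] [0.53681387 0.1442365  0.01      ] drop [0.54043035 0.04428961 0.01      ] handle [0.53510528 0.30423507 0.01      ]
knobtop [0.44623671 0.18054526 0.136     ] stand -0.09138322680412932 0.03815625361061922
barend [0.50729324 0.18121054 0.106     ] stand -0.030325876348608047 0.037570892723623545
knobtop [0.4415655  0.18309821 0.136     ] stand -0.09600116758057758 0.04080434527255408
knobfoot [0.44125315 0.18876576 0.106     ] stand -0.09619737808105192 0.04647710047355161
hL [0.55949433 0.30534226 0.09      ] stand 0.024406613583791478 0.16060744663825585
hR [0.4976899  0.29994952 0.09      ] stand -0.03749530253445887 0.1564816524370869
```

```bash
python3 -m pendant '[{"linear":[0,0.15,0],"dr":[0,0,1],"gripper":0.33},{"linear":[0,0.3,0],"dr":[0,0,1],"gripper":0.33},{"linear":[0,0.45,0],"dr":[0,0,1],"gripper":0.33},{"linear":[0,0.55,0],"dr":[0,0,1],"gripper":0.33}]'; python3 -m pendant '[{"linear":[0,0.15,0],"dr":[0,0,1],"gripper":0.33},{"linear":[0,0.3,0],"dr":[0,0,1],"gripper":0.33},{"linear":[0,0.36,0],"dr":[0,0,1],"gripper":0.33},{"linear":[-0.02,0.36,0],"dr":[0,0,1],"gripper":0.33}]'
python3 -m pendant '[{"linear":[-0.01,0,-0.1],"dr":[0,0,1],"gripper":0.33},{"linear":[-0.01,0,-0.2],"dr":[0,0,1.07],"gripper":0.33},{"linear":[-0.01,0,-0.2],"dr":[0,0,1.07],"gripper":0.33},{"linear":[-0.01,0,-0.2],"dr":[0,0,1.07],"gripper":0.33},{"linear":[-0.01,0,-0.2],"dr":[0,0,1.07],"gripper":0.33}]'
python3 - <<'E'
from h import *
from scipy.spatial.transform import Rotation as Ro
c=bot.calibration("wrist");im=bot.camera("wrist");cv2.imwrite("pics/w6.png",im[:,:,::-1]);np.savez("w6.npz",**c)
s=bot.get_state();print(s["position"],Ro.from_rotvec(s["ee_rot"]).as_matrix()[:,1].round(3),s["qpos"])
print(proj(c,np.array([.533,.303,.09])))
E
```

```text
clock: 9.4
position: [0.5412, 0.1973, 0.2525]
ee_rot: [-1.564, -2.72, 0.005]
contact_force: [-0.3, -0.5, 0.8]
width: 0.0655
grip_force: 0.0
clock: 9.8
position: [0.5357, 0.3055, 0.2519]
ee_rot: [-0.803, -3.033, 0.004]
contact_force: [0.2, -0.4, 0.5]
width: 0.0337
grip_force: 0.0
[0.5346945  0.30433391 0.25192862] [ 0.495  0.869 -0.005] [ 3.76824878e-01  2.71685016e-01  1.38835821e+00  8.98088606e-05
  1.48808259e+00 -6.76587478e-01]
(np.float64(319.2086179222444), np.float64(226.1547036076222))out of range: row 2 has 1.07, outside -1 to 1
```

View pics/w6.png

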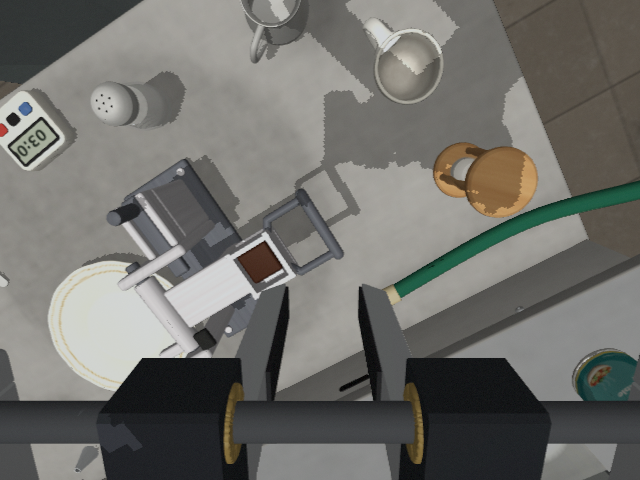

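Handle bar ends at about (303,195) and (339,255), so its middle at (321,225) matches the prediction.

Run:
```python
from h import *
c=dict(np.load("w6.npz"))
a=onz(c,303,195,.09);b=onz(c,339.5,255,.09);print(a,b,np.linalg.norm(a-b),(a+b)/2,np.degrees(np.arctan2(b[1]-a[1],b[0]-a[0])))
m=onz(c,260,259,.102);print("mouth",m)
for u,v in [(116,216)]:print("knob",onz(c,u,v,.136))
```

```text
[0.50321362 0.3044929  0.09      ] [0.56403072 0.30554908 0.09      ] 0.060826273908880533 [0.53362217 0.30502099 0.09      ] 0.994931294084381
mouth [0.53065668 0.2472515  0.102     ]
knob [0.44402294 0.18402709 0.136     ]
```

```bash
python3 -m pendant '[{"linear":[0,0,-0.1],"dr":[0,0,1],"gripper":0.33},{"linear":[0,0,-0.2],"dr":[0,0,1],"gripper":0.33},{"linear":[0,0,-0.25],"dr":[0,0,1],"gripper":0.33},{"linear":[0,0,-0.25],"dr":[0,0,1],"gripper":0.33},{"linear":[0,0,-0.25],"dr":[0,0,1],"gripper":0.33}]'
python3 -m pendant '[{"linear":[0,0,-0.1],"dr":[0,0,0],"gripper":0.33},{"linear":[0,0,-0.2],"dr":[0,0,0],"gripper":0.33},{"linear":[0,0,-0.31],"dr":[0,0,0],"gripper":0.33},{"linear":[0,0,-0.31],"dr":[0,0,0],"gripper":0.33}]'
python3 -m pendant '[{"linear":[0,0,0],"dr":[0,0,0],"gripper":0},{"linear":[0,0,0],"dr":[0,0,0],"gripper":0},{"linear":[0,0,0],"dr":[0,0,0],"gripper":0}]'
```

```text
clock: 10.35
position: [0.5354, 0.3023, 0.1772]
ee_rot: [-0.005, -3.136, 0.004]
contact_force: [0.1, -0.4, -0.2]
width: 0.0313
grip_force: 0.0
clock: 10.75
position: [0.5323, 0.3017, 0.0816]
ee_rot: [-0.006, -3.131, 0.007]
contact_force: [-0.9, 0.2, 0.2]
width: 0.0312
grip_force: 0.0
clock: 11.05
position: [0.5382, 0.3044, 0.0899]
ee_rot: [0.0, 3.138, 0.0]
contact_force: [0.9, -9.4, 2.2]
width: 0.0104
grip_force: 4.4
```

```bash
python3 -m pendant '[{"linear":[0,0,0],"dr":[0,0,0],"gripper":0},{"linear":[0,0,0],"dr":[0,0,0],"gripper":0}]';python3 -m pendant '[{"linear":[0,0,0.03],"dr":[0,0,0],"gripper":0},{"linear":[0,0,0.06],"dr":[0,0,0],"gripper":0},{"linear":[0,-0.005,0.08],"dr":[0,0,0],"gripper":0},{"linear":[0,-0.005,0.08],"dr":[0,0,0],"gripper":0}]'
```

```text
clock: 11.25
position: [0.5383, 0.304, 0.0898]
ee_rot: [-0.001, 3.137, -0.001]
contact_force: [0.4, -4.2, 6.1]
width: 0.0091
grip_force: 30.0
clock: 11.65
position: [0.5382, 0.3023, 0.1126]
ee_rot: [0.0, 3.138, -0.001]
contact_force: [3.7, -3.6, -2.8]
width: 0.009
grip_force: 30.1
```

It rose 23 mm (0.14 rad) with about 3 N, so the bolt is already drawn. Swinging along the arc.

```bash
python3 -m pendant '[{"linear":[0,-0.01,0.055],"dr":[0,0,0],"gripper":0},{"linear":[0,-0.027,0.11],"dr":[0,0,0],"gripper":0},{"linear":[0,-0.055,0.17],"dr":[0,0,0],"gripper":0},{"linear":[0.001,-0.087,0.227],"dr":[0,0,0],"gripper":0},{"linear":[0.001,-0.087,0.227],"dr":[0,0,0],"gripper":0}]'
python3 - <<'E'
from h import *
crop_im=bot.camera("side");cv2.imwrite("pics/s7.png",crop_im[:,:,::-1]);crop("pics/s7.png","pics/s7c.png",200,200,200,150,4)
print(bot.get_state()["contact_force"])
E
```

```text
clock: 12.15
position: [0.5376, 0.2752, 0.1816]
ee_rot: [0.002, 3.14, -0.002]
contact_force: [2.9, -3.5, -3.8]
width: 0.0086
grip_force: 29.9
[ 3.97654514 -2.44735835 -2.91059778]
```

View pics/s7c.png

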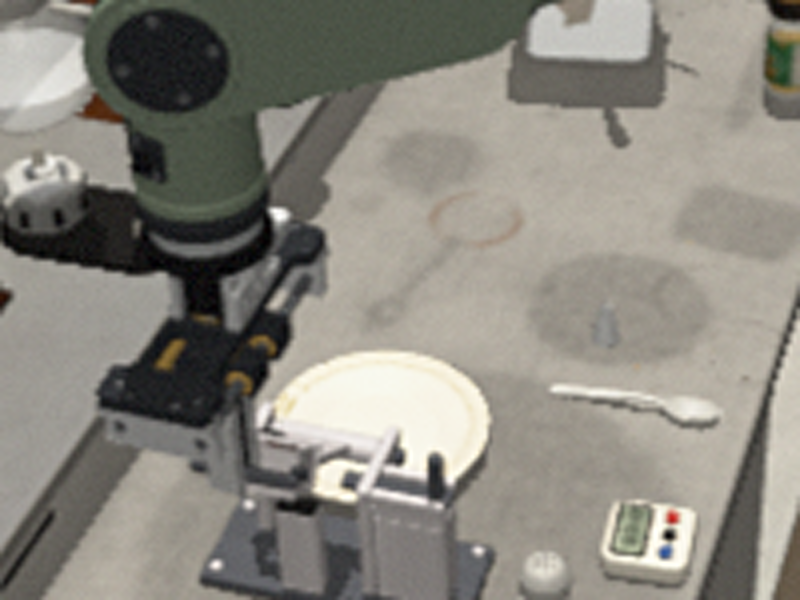

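The arm is lifting the mould in the grip and the plate is clear. Continuing over the top.

```bash
python3 -m pendant '[{"linear":[0,-0.085,0.095],"dr":[0,0,0],"gripper":0},{"linear":[0.003,-0.172,0.157],"dr":[0,0,0],"gripper":0},{"linear":[0.005,-0.269,0.2],"dr":[0,0,0],"gripper":0},{"linear":[0.007,-0.373,0.224],"dr":[0,0,0],"gripper":0},{"linear":[0.009,-0.479,0.226],"dr":[0,0,0],"gripper":0}]'
```

```text
clock: 12.7
position: [0.5402, 0.1346, 0.2506]
ee_rot: [-0.003, 3.137, 0.008]
contact_force: [1.8, 1.1, -2.9]
width: 0.0091
grip_force: 30.0
```

```bash
python3 -m pendant '[{"linear":[0.002,-0.105,-0.019],"dr":[0,0,0],"gripper":0},{"linear":[0.003,-0.204,-0.058],"dr":[0,0,0],"gripper":0},{"linear":[0.005,-0.293,-0.117],"dr":[0,0,0],"gripper":0},{"linear":[0.006,-0.369,-0.192],"dr":[0,0,0],"gripper":0},{"linear":[0.006,-0.415,-0.257],"dr":[0,0,0],"gripper":0}]'
python3 -m pendant '[{"linear":[0,0,0],"dr":[0,0,0],"gripper":0},{"linear":[0,0,0],"dr":[0,0,0],"gripper":0.45},{"linear":[0,0,0.08],"dr":[0,0,0],"gripper":0.45},{"linear":[0,0,0.15],"dr":[0,0,0],"gripper":0.45},{"linear":[0,0,0.15],"dr":[0,0,0],"gripper":0.45}]'
python3 - <<'E'
from h import *
print(bot.get_state()["width"])
cv2.imwrite("pics/s8.png",bot.camera("side")[:,:,::-1]);crop("pics/s8.png","pics/s8c.png",200,180,200,150,4)
E
```

```text
clock: 13.2
position: [0.5433, 0.0071, 0.1714]
ee_rot: [0.002, 3.136, -0.001]
contact_force: [4.0, -0.9, 1.6]
width: 0.0093
grip_force: 30.1
clock: 13.7
position: [0.5431, 0.0097, 0.2187]
ee_rot: [-0.001, 3.135, 0.002]
contact_force: [0.7, -0.1, -0.3]
width: 0.0375
grip_force: 0.0
0.03745959913458888
```

View pics/s8c.png

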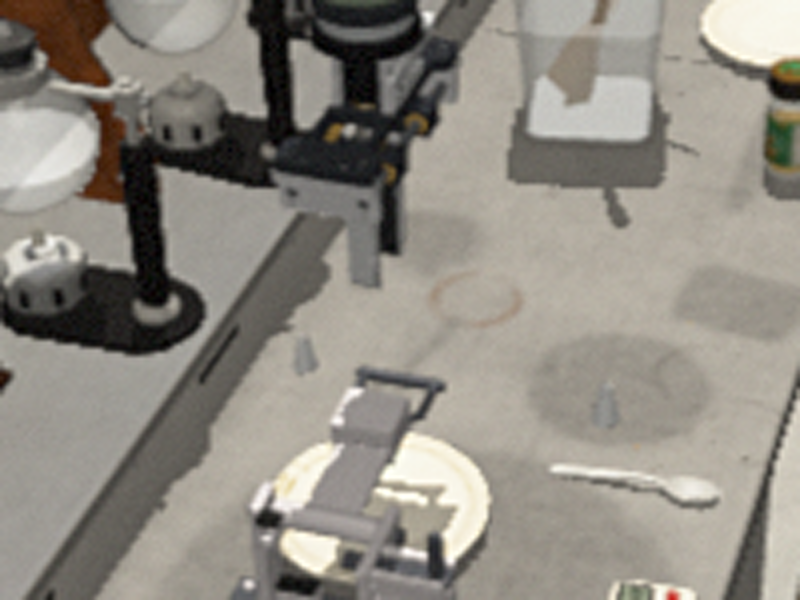

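The mould has fallen onto its stop, nothing else moved. Re-grip at the handle for another knock.

```bash
python3 -m pendant '[{"linear":[0,-0.087,-0.1],"dr":[0,0,0],"gripper":0.36},{"linear":[0,-0.087,-0.2],"dr":[0,0,0],"gripper":0.36},{"linear":[0,-0.087,-0.32],"dr":[0,0,0],"gripper":0.36},{"linear":[0,-0.087,-0.44],"dr":[0,0,0],"gripper":0.36},{"linear":[0,-0.087,-0.44],"dr":[0,0,0],"gripper":0.36}]'
python3 -m pendant '[{"linear":[0,0,0],"dr":[0,0,0],"gripper":0},{"linear":[0,0,0],"dr":[0,0,0],"gripper":0},{"linear":[0,0,0],"dr":[0,0,0],"gripper":0},{"linear":[0,0,0],"dr":[0,0,0],"gripper":0}]'
python3 -m pendant '[{"linear":[0,0.003,0.06],"dr":[0,0,0],"gripper":0},{"linear":[0,0.015,0.13],"dr":[0,0,0],"gripper":0},{"linear":[0,0.035,0.19],"dr":[0,0,0],"gripper":0},{"linear":[0,0.063,0.25],"dr":[0,0,0],"gripper":0},{"linear":[0,0.063,0.25],"dr":[0,0,0],"gripper":0}]'
```

```text
clock: 14.25
position: [0.5346, -0.0156, 0.0765]
ee_rot: [0.0, -3.127, -0.006]
contact_force: [-1.2, 0.2, -0.8]
width: 0.0339
grip_force: 0.0
clock: 14.65
position: [0.543, -0.0161, 0.0854]
ee_rot: [0.0, 3.137, 0.003]
contact_force: [1.0, 4.6, 2.9]
width: 0.0092
grip_force: 30.0
clock: 15.15
position: [0.5422, 0.0026, 0.1611]
ee_rot: [-0.003, 3.138, 0.0]
contact_force: [0.6, 1.1, -2.0]
width: 0.0089
grip_force: 30.0
```

```bash
cat >> h.py <<'E'
def brown():
    for n in ("side","scene"):
        c=bot.calibration(n);im=bot.camera(n);u,v=[int(round(x)) for x in proj(c,np.array([.541,.045,.03]))]
        r=im[v-30:v+31,u-40:u+41].astype(int);m=(r[:,:,0]<110)&(r[:,:,0]-r[:,:,2]>22)&(r[:,:,0]>1.5*r[:,:,2])
        ys,xs=np.nonzero(m);print(n,(u,v),m.sum(),(xs.mean()+u-40,ys.mean()+v-30) if m.sum() else "")
E
python3 -m pendant '[{"linear":[0,0,0],"dr":[0,0,0],"gripper":0.45},{"linear":[0,0,0.08],"dr":[0,0,0],"gripper":0.45},{"linear":[0,0,0.15],"dr":[0,0,0],"gripper":0.45},{"linear":[0,0,0.15],"dr":[0,0,0],"gripper":0.45},{"linear":[0,0,0.15],"dr":[0,0,0],"gripper":0.45}]'
python3 - <<'E'
from h import *
brown();print(bot.get_state()["position"])
E
```

```text
clock: 15.65
position: [0.5413, 0.001, 0.2029]
ee_rot: [0.001, 3.141, -0.001]
contact_force: [-0.6, -0.1, -0.1]
width: 0.0419
grip_force: 0.0
side (294, 303) 0 
scene (303, 238) 0 
[0.54029742 0.00135443 0.20161333]
```

```bash
python3 -m pendant '[{"linear":[0,-0.06,-0.1],"dr":[0,0,0],"gripper":0.36},{"linear":[0,-0.06,-0.22],"dr":[0,0,0],"gripper":0.36},{"linear":[0,-0.06,-0.32],"dr":[0,0,0],"gripper":0.36},{"linear":[0,-0.06,-0.4],"dr":[0,0,0],"gripper":0.36},{"linear":[0,-0.06,-0.4],"dr":[0,0,0],"gripper":0.36}]'
python3 -m pendant '[{"linear":[0,0,0],"dr":[0,0,0],"gripper":0},{"linear":[0,0,0],"dr":[0,0,0],"gripper":0},{"linear":[0,0,0],"dr":[0,0,0],"gripper":0},{"linear":[0,0,0],"dr":[0,0,0],"gripper":0}]'
python3 -m pendant '[{"linear":[0,0.003,0.06],"dr":[0,0,0],"gripper":0},{"linear":[0,0.015,0.13],"dr":[0,0,0],"gripper":0},{"linear":[0,0.035,0.19],"dr":[0,0,0],"gripper":0},{"linear":[0,0.063,0.25],"dr":[0,0,0],"gripper":0},{"linear":[0,0.063,0.25],"dr":[0,0,0],"gripper":0}]'
python3 -m pendant '[{"linear":[0,0,0],"dr":[0,0,0],"gripper":0.45},{"linear":[0,0,0.08],"dr":[0,0,0],"gripper":0.45},{"linear":[0,0,0.15],"dr":[0,0,0],"gripper":0.45},{"linear":[0,0,0.15],"dr":[0,0,0],"gripper":0.45},{"linear":[0,0,0.15],"dr":[0,0,0],"gripper":0.45}]'
python3 - <<'E'
from h import *
brown();print(bot.get_state()["position"])
for n in ("side","scene"): cv2.imwrite(f"pics/{n}9.png",bot.camera(n)[:,:,::-1])
a=cv2.imread("pics/side9.png")[250:350,240:360];b=cv2.imread("pics/scene9.png")[190:290,250:370]
cv2.imwrite("pics/m9.png",cv2.resize(np.hstack([a,b]),None,fx=3.3,fy=3.3,interpolation=cv2.INTER_CUBIC))
E
```

```text
clock: 16.25
position: [0.5364, -0.0158, 0.0779]
ee_rot: [-0.0, -3.13, -0.003]
contact_force: [0.3, 0.5, -0.2]
width: 0.0339
grip_force: 0.0
clock: 16.65
position: [0.5426, -0.0161, 0.0849]
ee_rot: [-0.0, 3.138, 0.001]
contact_force: [0.3, 2.7, 1.9]
width: 0.0088
grip_force: 30.0
clock: 17.15
position: [0.5419, 0.0022, 0.1609]
ee_rot: [-0.003, 3.139, -0.004]
contact_force: [-1.3, -3.3, 0.4]
width: 0.0088
grip_force: 30.0
clock: 17.65
position: [0.5412, 0.0024, 0.2024]
ee_rot: [-0.0, -3.142, -0.001]
contact_force: [-0.2, -0.3, -0.1]
width: 0.0413
grip_force: 0.0
side (294, 303) 1 (np.float64(294.0), np.float64(306.0))
scene (303, 238) 0 
[0.54024109 0.00254524 0.20133702]
```

View pics/m9.png

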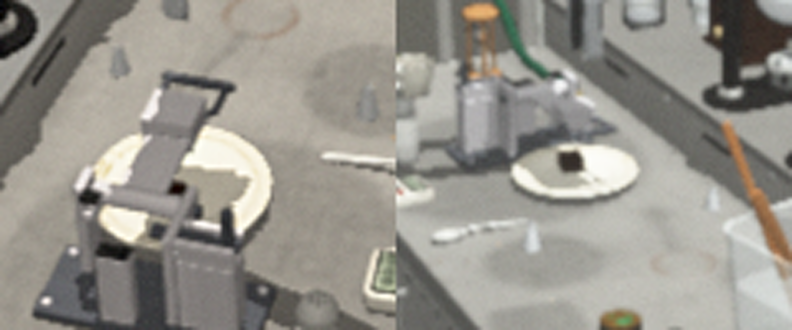

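The chocolate lies in the middle of the plate (scene pixel ≈(303,238)). I'll check that the mould is down, then hand in.

```bash
python3 -m pendant '[{"linear":[0,0,0.1],"dr":[0,0,0],"gripper":0.45},{"linear":[0,0,0.1],"dr":[0,0,0],"gripper":0.45},{"linear":[0,0,0.1],"dr":[0,0,0],"gripper":0.45},{"linear":[0,0,0.1],"dr":[0,0,0],"gripper":0.45},{"linear":[0,0,0.1],"dr":[0,0,0],"gripper":0.45}]'
python3 - <<'E'
from h import *
c=bot.calibration("side");print("bar expected",proj(c,np.array([.541,-.016,.09])),"seen ~(300.6,274.8)")
print(bot.sign_off())
E
```

```text
clock: 18.35
position: [0.5404, 0.0026, 0.2317]
ee_rot: [0.0, -3.139, -0.001]
contact_force: [-0.3, -0.1, -0.7]
width: 0.0423
grip_force: 0.0
bar expected (np.float64(300.0474390338101), np.float64(274.40903606281967)) seen ~(300.6,274.8)
the job is handed in; nothing more can be done
None
```

The plate sits about 2 mm from the measured drop point, the mould rests turned over on its stop, and the chocolate lies in the middle of the plate after three knocks; handed in at about 18 s, though the hand-in gave no verdict.

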